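# Store the soil loggers battery end down

### The job

Each of the two grey soil-logger bars has its battery hidden in one end, and that end is the heavy one. Lift each bar clear of the table by the swivelling grip tab at its middle, see which end dips, and lay it in one of the grooves of the A-shaped plywood stand so that it lies flat in the groove, about the middle of its length, heavy end down. Any groove will do, one bar to a groove.

Things in the scene. Friction and masses are not known exactly. Their poses are not given: they have to be found in the camera images.
- logger_1: Grey square-section bar 150 x 26 x 26 mm, same black caps at both ends, 0.28 kg, lying on the table. The heavy end cannot be seen: it may be +x or -x and differ between the bars. Origin: underside, mid-length; x along the bar, z up. Over mid-length stands a yoke 37 mm wide (y), up to 42 mm above the underside, and on it a black grip tab 26 mm (x) x 16 mm (y), at heights 41 to 87; pinch it across y, at 60 to 80.
- logger_2: The second soil-logger bar, outwardly the same as logger_1 (same sizes, origin and axes); its heavy end likewise has to be found.
- handle_1 (a joint): Swivel of logger_1's yoke and tab, about the bar's y axis 13 mm above its underside; rad, limits -0.5 to 0.5, slight friction. 0: tab square to the bar. With the tab held upright and the bar hanging clear, the heavy end dips to the limit: positive means the -x end hangs low, negative the +x end.
- handle_2 (a joint): Swivel of logger_2's yoke and tab, about the bar's y axis 13 mm above its underside; rad, limits -0.5 to 0.5, slight friction. 0: tab square to the bar. With the tab held upright and the bar hanging clear, the heavy end dips to the limit: positive means the -x end hangs low, negative the +x end.
- stand: Fixed plywood stand like a low roof, 190 (x) x 345 (y) x 98 mm high; origin: centre of underside. Ridge along x; slopes fall to +y and -y at 0.42 rad. Each slope has two grooves from ridge to foot (along y), 52 mm wide between strips 9 mm high, 175 mm long, a 17 mm lip at the foot. Mid-groove floor points: x = +-50, y = +-90, z = 56 mm.

How it is judged (in metres and radians):
On the way, in this order (a step that is already met when the one before it is completed fails the run):
1. one logger has been lifted clear by its tab, its heavy end dipping (((height (world z) of logger_1 above 0.06 m and contact force between logger_1 and the fingers above 0.5 N and contact force between logger_1 and stand below 0.01 N and (value of joint handle_1 above 0.3 rad or value of joint handle_1 below -0.3 rad)) or (height (world z) of logger_2 above 0.06 m and contact force between logger_2 and the fingers above 0.5 N and contact force between logger_2 and stand below 0.01 N and (value of joint handle_2 above 0.3 rad or value of joint handle_2 below -0.3 rad)))), for 0.2 s.
2. with that logger stored heavy end down, the other has been lifted clear by its tab, its heavy end dipping (((((x of logger_1 in the frame of stand between 0.034 and 0.066 m or x of logger_1 in the frame of stand between -0.066 and -0.034 m) and (y of logger_1 in the frame of stand between 0.066 and 0.114 m or y of logger_1 in the frame of stand between -0.114 and -0.066 m) and z of logger_1 in the frame of stand between 0.042 and 0.072 m and angle between logger_1's own x axis and vertical between 1.79 and 2.2 rad and angle between the x axis of logger_1 and the y axis of stand, either way round below 0.62 rad) and (height (world z) of logger_2 above 0.06 m and contact force between logger_2 and the fingers above 0.5 N and contact force between logger_2 and stand below 0.01 N and (value of joint handle_2 above 0.3 rad or value of joint handle_2 below -0.3 rad))) or (((x of logger_2 in the frame of stand between 0.034 and 0.066 m or x of logger_2 in the frame of stand between -0.066 and -0.034 m) and (y of logger_2 in the frame of stand between 0.066 and 0.114 m or y of logger_2 in the frame of stand between -0.114 and -0.066 m) and z of logger_2 in the frame of stand between 0.042 and 0.072 m and angle between logger_2's own x axis and vertical between 0.94 and 1.35 rad and angle between the x axis of logger_2 and the y axis of stand, either way round below 0.62 rad) and (height (world z) of logger_1 above 0.06 m and contact force between logger_1 and the fingers above 0.5 N and contact force between logger_1 and stand below 0.01 N and (value of joint handle_1 above 0.3 rad or value of joint handle_1 below -0.3 rad))))), for 0.2 s.
At the end, for the whole second after the job is handed in: Both loggers lie at rest in grooves of the stand: middle within 16 mm of a groove's centre line and 24 mm of its mid-length, height on the groove floor to about 15 mm, bar along the groove, its heavy end lower than the other by a slope of 13 to 36 degrees; released ((x of logger_1 in the frame of stand between 0.034 and 0.066 m or x of logger_1 in the frame of stand between -0.066 and -0.034 m) and (y of logger_1 in the frame of stand between 0.066 and 0.114 m or y of logger_1 in the frame of stand between -0.114 and -0.066 m) and z of logger_1 in the frame of stand between 0.042 and 0.072 m and angle between logger_1's own x axis and vertical between 1.79 and 2.2 rad and angle between the x axis of each of logger_1, logger_2 and the y axis of stand, either way round below 0.62 rad and (x of logger_2 in the frame of stand between 0.034 and 0.066 m or x of logger_2 in the frame of stand between -0.066 and -0.034 m) and (y of logger_2 in the frame of stand between 0.066 and 0.114 m or y of logger_2 in the frame of stand between -0.114 and -0.066 m) and z of logger_2 in the frame of stand between 0.042 and 0.072 m and angle between logger_2's own x axis and vertical between 0.94 and 1.35 rad and linear speed of each of logger_1, logger_2 below 0.03 m/s); the robot touches nothing.
It also fails if it takes over 58 s, if anything falls off the work surface, if the arm or the gripper's body presses on something with over 40 N, if the wrist force passes 120 N, or if a joint passes its speed limit or range.

### The arm

A 6-joint arm with a two-finger parallel gripper is mounted at the origin on a cart in front of the work surface, level with it; the furniture and walls round the work are solid. World frame = base frame: x ahead of the robot, y to its left, z up, the work surface at z = 0. Lengths are in mm, angles in rad, forces in N, time in s.
With the tool pointing down it reaches from about 250 to 775 mm from the base axis. Payload 4 kg.
Tool frame: the origin (TCP) lies midway between the tips of the shut fingers; the grasp point (between the pads) lies 19 mm behind it; z points along the fingers, y is the line along which they close (so a half turn about z gives the same grasp; the last joint's range is limited). The gripper opens to 85 mm and grips with 20 to 120 N. Pads are 22 mm wide; open, the fingers measure 114 mm over their backs; the gripper's body (76 mm by 85 mm) begins 54 mm behind the grasp point. The pads swing forward as they close: fully open they stand 13 mm farther back than shut.
Start: joints at [-1.209, 0.087, 1.371, -0, 1.684, -0.103], TCP at [246.534, -491.669, 231.341] pointing down, gripper open.
Joint ranges: [-3.1, 3.1], [-0.76, 2.03], [0.27, 2.55], [-1.08, 4.22], [0.17, 2.65], [-2.57, 2.57]. Speed limits (rad/s): [2.79, 2.79, 3.14, 3.14, 3.14, 3.14].

### API

Orientations are given as a unit quaternion [x, y, z, w].
In Python, from station import arm gives the robot as it stands.
- The arm moves only by the tool jog_arm, never from a script. Its argument "moves" is text: rows parted by semicolons, each of 5 numbers parted by spaces: the finger opening in m, from 0 to 0.0854, then the shift along the tool's x, y, z in m, then the turn about the tool's z in degrees. In form: jaw x y z roll; .... A call has 1 to 10 rows; each row is the pose to reach, as a shift and turn from the pose commanded when the call began, along the tool's axes at that moment; what a row does not reach only later rows make up. A row lasts 1/12 s, in which the tool goes at most 41.7 mm and 7.16 degrees, less where a joint would pass 70% of its speed; a pose out of reach is approached as far as the arm can. A call with a gripper value outside its range is refused whole. The fingers move at their own pace and stop on an object; "newtons" is the grip in N (left out, the last holds). Time passes only in rows, so rows that repeat a pose let the fingers close. It gives the time, the measured TCP pose, the force, the opening and the grip force at its end, in the units of the state.
- arm.sense(): the state, without advancing time (a new reading comes with each control period).
- arm.grab_frame(name): name is "scene" or "side" or "wrist"; returns a dict with "pixels" (400x640x3 uint8, red, green, blue), "mtx" (3x3 intrinsics, pixels), "k1" (the pictures are not rectified: a ray, as slopes to the right and down, at radius r is drawn at 1 + k1 r^2 times it, then the intrinsics apply), "extrinsics" (4x4, takes a point from camera to world coordinates). Camera axes: x right, y down, z forward; pixel columns grow to the right and rows downward; lengths in mm; the calibration is good to about 2 mm. A picture is of the moment at which its call begins. There is no depth.
- arm.hand_in(): hands the job in; it is judged then, once.
The state is a dict: "clock": time; "qpos": joint angles; "joint_velocities": joint speeds; "joint_torque": joint torques, N m; "tool_pos": TCP position; "tool_rot": TCP orientation; "wrist_force": force on the tool from outside, world axes, zero at the start; "moment": the same for the moment, N m; "finger_gap": finger opening in mm; "grasp_force": force on a finger pad.
Only numpy, scipy, OpenCV 4.12 (cv2) and the standard library are available. Lean on these libraries where they do the work, as an engineer would, in place of code of your own. Each camera call takes 0.05 s, during which the arm holds its last target. There are 200 camera calls.

## Working session

There is one attempt and no reset: what is moved stays moved. The work goes in short steps, Python scripts to look and compute and a tool call to move; the robot and the scene stay as the last step left them, time stands still between calls to the robot, and variables do not carry over. Pictures are saved under pics/ and viewed, at most 10 in all, crops included, and the job is handed in when it is done.

Besides the shell and the picture viewer there is one more tool, called after "Request:" as name(argument=value, ...) on one line, values as JSON. jog_arm: Moves the arm, as the interface text tells. Its arguments: {"type":"object","properties":{"moves":{"type":"string"},"newtons":{"type":"number"}},"required":["moves"]}

```bash
mkdir -p pics; ls
python3 - <<'E'
from station import arm
import cv2,numpy as np
s=arm.sense(); print(s)
ims=[]
for n in ["scene","side","wrist"]:
    f=arm.grab_frame(n); cv2.imwrite(f"pics/{n}0.png",f["pixels"][:,:,::-1]); print(n,f["mtx"].tolist(),f["k1"],np.round(f["extrinsics"],3).tolist())
E
```

```text
pics
{'clock': 0.0, 'qpos': array([-1.20909933e+00,  8.79999167e-02,  1.37231379e+00, -1.70999629e-05,
        1.68357958e+00, -1.03099718e-01]), 'joint_velocities': array([-0.0017696 ,  0.00139201, -0.00122013,  0.00094587,  0.00226641,
        0.00178167]), 'joint_torque': array([-9.53682247e-04, -3.51872313e+01, -3.13268423e+01, -3.76713670e-04,
        1.09814134e-02, -1.69247375e-05]), 'tool_pos': array([ 246.34280694, -491.17849259,  230.08436925]), 'tool_rot': array([ 9.73116400e-01,  2.30310984e-01, -1.56745787e-04, -1.13961626e-03]), 'wrist_force': array([-0.2279371 ,  0.34777988,  0.43152059]), 'moment': array([ 0.01835647, -0.02259079,  0.01941057]), 'grasp_force': 0.0, 'finger_gap': 85.52191850863235}
scene [[467.3187634130278, 0.0, 328.0227565167258], [0.0, 467.3187634130278, 195.64381991572313], [0.0, 0.0, 1.0]] -0.1356483322004715 [[-0.718, -0.446, 0.534, 0.093], [-0.696, 0.459, -0.553, 635.098], [0.002, -0.768, -0.64, 652.46], [0.0, 0.0, 0.0, 1.0]]
side [[447.34527366454546, 0.0, 313.808139315205], [0.0, 447.34527366454546, 198.5970306696984], [0.0, 0.0, 1.0]] -0.0681943048697076 [[-0.939, -0.138, 0.314, 198.146], [-0.343, 0.412, -0.844, 924.543], [-0.012, -0.901, -0.434, 472.98], [0.0, 0.0, 0.0, 1.0]]
wrist [[331.61289093224747, 0.0, 316.2322480932606], [0.0, 331.61289093224747, 202.10152726225718], [0.0, 0.0, 1.0]] -0.042541246510327924 [[0.449, -0.849, -0.277, 318.056], [-0.893, -0.428, -0.137, -456.336], [-0.002, 0.309, -0.951, 371.088], [0.0, 0.0, 0.0, 1.0]]
```

View pics/scene0.png

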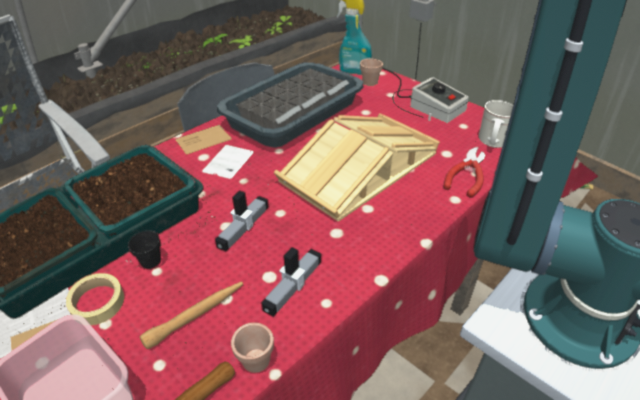

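View pics/side0.png

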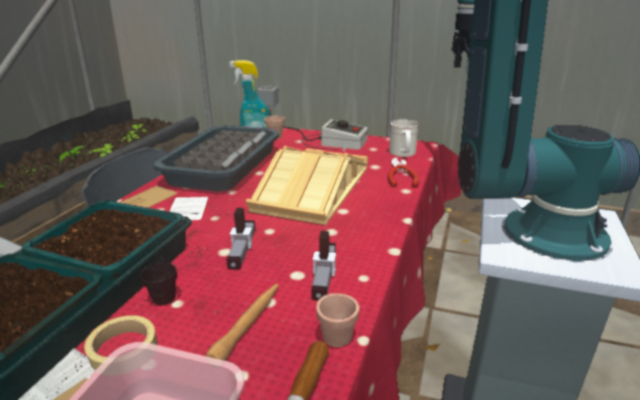

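The scene view shows the two loggers near (242,222) and (293,280), and the stand spanning about (275–440, 112–218). I'll enlarge these areas.

Run:
```python
import cv2,numpy as np
a=cv2.imread("pics/scene0.png")
def crop(x0,y0,x1,y1,k):
    c=cv2.resize(a[y0:y1,x0:x1],None,fx=k,fy=k,interpolation=cv2.INTER_CUBIC)
    for x in range(x0-x0%10+10,x1,10):
        cv2.line(c,((x-x0)*k,0),((x-x0)*k,6 if x%50 else 14),(255,255,255),1)
        if x%20==0: cv2.putText(c,str(x),((x-x0)*k-12,24),0,.4,(255,255,255),1)
    for y in range(y0-y0%10+10,y1,10):
        cv2.line(c,(0,(y-y0)*k),(6,(y-y0)*k),(255,255,255),1)
        if y%20==0: cv2.putText(c,str(y),(8,(y-y0)*k+4),0,.4,(255,255,255),1)
    return c
cv2.imwrite("pics/c1.png",crop(205,182,330,322,4))
cv2.imwrite("pics/c2.png",crop(270,105,445,222,4))
```

```text
(no output)
```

View pics/c1.png

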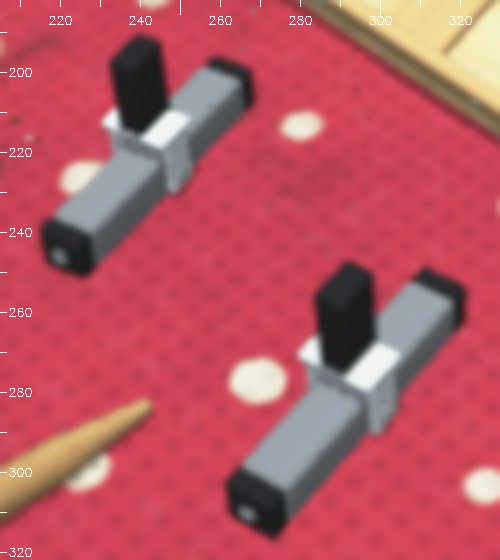

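View pics/c2.png

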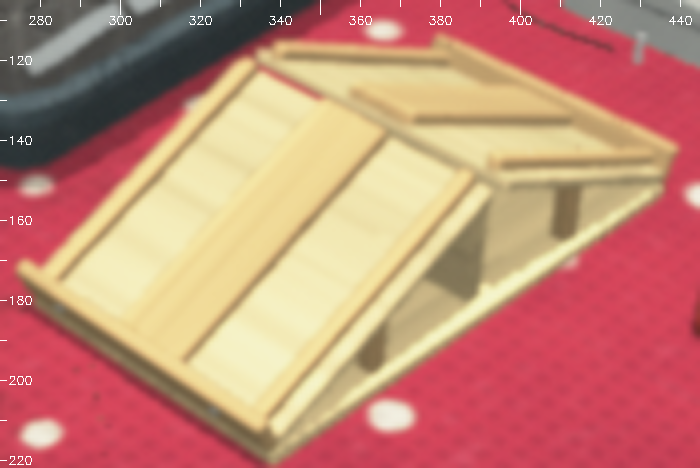

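```bash
cat > h.py <<'E'
import cv2,numpy as np,json
from scipy.optimize import least_squares
def ray(f,px):
    K=f["mtx"];T=f["extrinsics"]
    u=cv2.undistortPoints(np.array([[px]],float),K,np.array([f["k1"],0,0,0.]))[0,0]
    return T[:3,3],T[:3,:3]@np.array([u[0],u[1],1])
def onz(f,px,z):
    o,d=ray(f,px); return (o+d*(z-o[2])/d[2])[:2]
def proj(f,P):
    T=f["extrinsics"];c=(np.atleast_2d(P)-T[:3,3])@T[:3,:3]
    return cv2.projectPoints(c,np.zeros(3),np.zeros(3),f["mtx"],np.array([f["k1"],0,0,0.]))[0][:,0]
def fit(f,L,px,p0):
    L=np.array(L,float);px=np.array(px,float)
    def w(p):
        c,s=np.cos(p[2]),np.sin(p[2]); return L@np.array([[c,s,0],[-s,c,0],[0,0,1]])+[p[0],p[1],0]
    r=least_squares(lambda p:(proj(f,w(p))-px).ravel(),p0,x_scale=[100,100,1])
    return r.x,r.fun.reshape(-1,2)
E
python3 - <<'E'
from h import *
from station import arm
f=arm.grab_frame("scene")
for n,px in dict(A=[(216.5,237),(228.5,243),(257,195.5),(267.5,201)],B=[(262,301),(276.5,307.5),(311,249),(321.5,255.5)]).items():
    q=[onz(f,p,26) for p in px]; print(n,np.round(q))
    d=(q[2]+q[3]-q[0]-q[1])/2; print(np.linalg.norm(d)); c=np.mean(q,0)
    W=[(-75,-13,26),(-75,13,26),(75,-13,26),(75,13,26)]
    for sg in(1,-1):
        r,e=fit(f,[(a,sg*b,z) for a,b,z in W],px,[*c,np.arctan2(d[1],d[0])]); print(np.round(r,3),np.round(e,1).tolist())
for n,p in dict(nr=(338,220),fr=(435,152),nl=(277,178)).items(): print(n,onz(f,p,0))
E
```

```text
A [[589. 331.]
 [559. 325.]
 [629. 198.]
 [600. 194.]]
137.7996260650654
[595.682 260.667  -1.263] [[10.1, 6.7], [-13.0, -3.8], [11.9, 2.1], [-9.1, -6.9]]
[595.209 260.963  -1.245] [[-0.4, 2.7], [-1.2, 1.0], [0.8, -1.4], [0.9, -3.4]]
B [[411. 367.]
 [384. 359.]
 [438. 227.]
 [412. 225.]]
140.02828713037604
[412.007 293.179  -1.369] [[11.9, 8.0], [-15.1, -5.5], [12.7, 3.7], [-9.5, -8.3]]
[411.63  293.436  -1.353] [[-0.1, 1.7], [-1.9, 2.0], [0.4, -1.9], [1.8, -3.0]]
nr [474.73127478 113.92162583]
fr [ 471.06652704 -234.34025698]
nl [671.27340504 108.17089516]
```

Run:
```python
from h import *
from station import arm
f=arm.grab_frame("scene");g=arm.grab_frame("side")
print(onz(f,(239,195),87),onz(f,(291.3,251.5),87))
# silhouette-projected check overlays
def box(c,th,l,w,z0,z1):
    s=[(a*l/2,b*w/2,z) for a in(-1,1) for b in(-1,1) for z in(z0,z1)]
    co,si=np.cos(th),np.sin(th);return np.array([(c[0]+co*x-si*y,c[1]+si*x+co*y,z) for x,y,z in s])
out=[]
def roof(c,th):
    L=[]
    for sx in(-50,50):
        for sg in(1,-1):
            for x in(sx-26,sx+26):
                for y in (5,165): L.append((x,sg*y,56-(y-90)*np.tan(.42)))
    for x in(-95,95):
        for y in(-172.5,172.5): L.append((x,y,0))
    L=np.array(L,float);co,si=np.cos(th),np.sin(th)
    return np.c_[c[0]+co*L[:,0]-si*L[:,1],c[1]+si*L[:,0]+co*L[:,1],L[:,2]]
rows=[]
for fr,cr in((f,[(205,182,330,322),(270,105,445,222)]),(g,[(220,200,345,305),(240,140,375,230)])):
    a=fr["pixels"][:,:,::-1].copy(); a=cv2.resize(a,None,fx=4,fy=4,interpolation=cv2.INTER_CUBIC)
    for c,th in(((595,261),-1.25),((411.7,293.3),-1.36)):
        for P,col in((box(c,th,150,26,0,26),(0,255,255)),(box(c,th,26,16,41,87),(0,255,0))):
            u=proj(fr,P)*4
            for i in range(8):
                for b in(1,2,4):
                    if i<i^b: cv2.line(a,tuple(map(int,u[i])),tuple(map(int,u[i^b])),col,1)
    for p in proj(fr,roof((571,-61),-.02))*4: cv2.circle(a,tuple(map(int,p)),3,(255,0,0),-1)
    for x0,y0,x1,y1 in cr: rows.append(a[y0*4:y1*4,x0*4:x1*4])
def tile(i,j):
    h=max(rows[i].shape[0],rows[j].shape[0]);P=lambda m:cv2.copyMakeBorder(m,0,h-m.shape[0],0,0,0)
    return np.hstack([P(rows[i]),P(rows[j])])
t=[tile(0,2),tile(1,3)]
for i,m in enumerate(t):
    k=min(800/m.shape[1],600/m.shape[0]); cv2.imwrite(f"pics/o{i}.png",cv2.resize(m,None,fx=k,fy=k,interpolation=cv2.INTER_AREA))
```

```text
[593.94604286 263.77602445] [414.35613097 293.37362711]
```

View pics/o0.png

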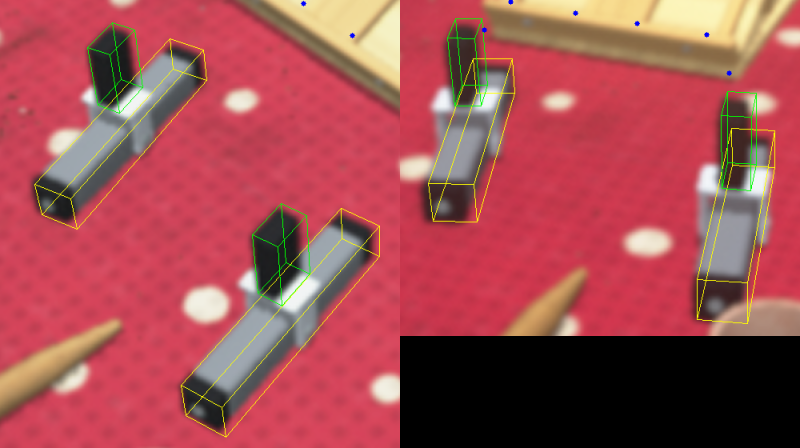

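View pics/o1.png

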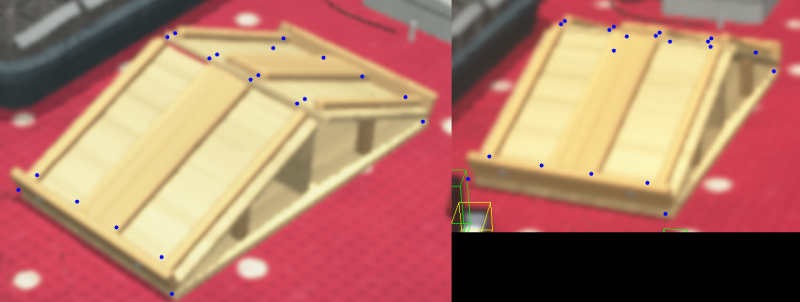

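The overlays fit to a few mm: the stand is at about (570,-61) with yaw -0.02. In the scene view the bar boxes sit about 1–2 px too far right. I'll refine the bars with a silhouette fit over both cameras.

```bash
cat >> h.py <<'E'
def goto(s,xyz,yaw):
    """shift in tool axes (m) and roll (deg) to put TCP at xyz, tool y line at world yaw (mod pi)"""
    from scipy.spatial.transform import Rotation as R
    M=R.from_quat(s["tool_rot"]).as_matrix(); d=M.T@(np.array(xyz)-s["tool_pos"])/1000
    cur=np.arctan2(M[1,1],M[0,1]); t=(yaw-cur+np.pi/2)%np.pi-np.pi/2
    return np.round(d,4),round(-np.degrees(t),1)
E
python3 - <<'E'
from h import *
from station import arm
from scipy.optimize import minimize
F=[arm.grab_frame("scene"),arm.grab_frame("side")]
def box(l,w,z0,z1): return np.array([(a*l/2,b*w/2,z) for a in(-1,1) for b in(-1,1) for z in(z0,z1)])
parts=[box(150,26,0,26),box(24,37,8,42),box(26,16,41,87)]
def masks(fr):
    a=fr["pixels"].astype(int);R,G,B=a[...,0],a[...,1],a[...,2]
    return (R-G<35)&(R-B<22)
K=4
def hull(fr,p):
    m=np.zeros((400*K,640*K),np.uint8);c,s=np.cos(p[2]),np.sin(p[2])
    for L in parts:
        P=L@np.array([[c,s,0],[-s,c,0],[0,0,1]])+[p[0],p[1],0]
        cv2.fillConvexPoly(m,cv2.convexHull((proj(fr,P)*K*16).astype(np.int32)),1,shift=4)
    return cv2.resize(m.astype(np.float32),(640,400),interpolation=cv2.INTER_AREA)
for n,p0 in(("A",(595,261,-1.25)),("B",(411.7,293.3,-1.36))):
    for use in ([0],[1],[0,1]):
        data=[]
        for i in use:
            roi=cv2.dilate((hull(F[i],p0)>0).astype(np.uint8),np.ones((11,11)))>0
            if i==1 and n=="B": roi[290:]=False
            data.append((F[i],masks(F[i]),roi))
        f=lambda q:sum(np.abs(hull(fr,np.array(p0)+np.array(q)*[1,1,.01])-m)[roi].sum() for fr,m,roi in data)
        r=minimize(f,[0,0,0],method="Nelder-Mead",options=dict(initial_simplex=[[0,0,0],[6,0,0],[0,6,0],[0,0,6]],maxfev=120))
        p=np.array(p0)+r.x*[1,1,.01]; print(n,use,np.round(p,3),round(f([0,0,0])),round(r.fun))
    
    print(goto(arm.sense(),(p[0],p[1],200),p[2]+np.pi/2))
E
```

```text
A [0] [599.291 259.567  -1.248] 351 308
A [1] [599.652 257.474  -1.227] 363 304
A [0, 1] [598.22  260.634  -1.235] 714 617
(array([ 0.6516, -0.5148,  0.0313]), np.float64(-82.6))
B [0] [415.017 292.617  -1.321] 407 356
B [1] [411.487 303.274  -1.316] 439 345
B [0, 1] [413.364 297.675  -1.316] 846 723
(array([ 0.5029, -0.6308,  0.0313]), np.float64(-78.0))
```

Request:
jog_arm(moves="0.085 0.652 -0.515 0.031 -82.6;0.085 0.652 -0.515 0.031 -82.6;0.085 0.652 -0.515 0.031 -82.6;0.085 0.652 -0.515 0.031 -82.6;0.085 0.652 -0.515 0.031 -82.6;0.085 0.652 -0.515 0.031 -82.6;0.085 0.652 -0.515 0.031 -82.6;0.085 0.652 -0.515 0.031 -82.6;0.085 0.652 -0.515 0.031 -82.6;0.085 0.652 -0.515 0.031 -82.6", newtons=40)

```text
clock: 1.23
tool_pos: [423.4, -112.6, 216.1]
tool_rot: [0.652, 0.758, 0.0, 0.001]
wrist_force: [1.0, -0.4, 0.3]
finger_gap: 85.0
grasp_force: 0.0
```

Run:
```python
from h import *
from station import arm
print(arm.sense()["tool_pos"],goto(arm.sense(),(598,260.5,200),-1.237+np.pi/2))
```

```text
[ 423.36786894 -112.57128867  216.12607792] (array([0.3428, 0.2284, 0.0161]), np.float64(-10.5))
```

Request:
jog_arm(moves="0.085 0.335 0.226 0.016 -10.5;0.085 0.335 0.226 0.016 -10.5;0.085 0.335 0.226 0.016 -10.5;0.085 0.335 0.226 0.016 -10.5;0.085 0.335 0.226 0.016 -10.5;0.085 0.335 0.226 0.016 -10.5;0.085 0.335 0.226 0.016 -10.5;0.085 0.335 0.226 0.016 -10.5;0.085 0.335 0.226 0.016 -10.5;0.085 0.335 0.226 0.016 -10.5")

```text
clock: 2.07
tool_pos: [599.1, 253.0, 199.0]
tool_rot: [0.582, 0.813, 0.0, -0.0]
wrist_force: [0.1, -0.7, 0.4]
finger_gap: 85.1
grasp_force: 0.0
```

Run:
```python
from h import *
from station import arm
s=arm.sense()
print(s["tool_pos"],s["joint_velocities"].round(2),goto(s,(598,260.5,70),-1.237+np.pi/2))
f=arm.grab_frame("wrist");a=f["pixels"][:,:,::-1].copy()
for z,c in((87,(0,255,0)),):
    for dx,dy in((13,8),(13,-8),(-13,-8),(-13,8)):
        co,si=np.cos(-1.237),np.sin(-1.237)
        u=proj(f,(598+co*dx-si*dy,260.5+si*dx+co*dy,z))[0]; cv2.circle(a,tuple(map(int,u)),2,c,-1)
cv2.imwrite("pics/w1.png",a)
```

```text
[599.10680974 252.97679617 198.97144258] [ 0.38  0.58 -0.7  -0.03  0.14  0.39] (array([0.0074, 0.0014, 0.129 ]), np.float64(-0.2))
```

View pics/w1.png

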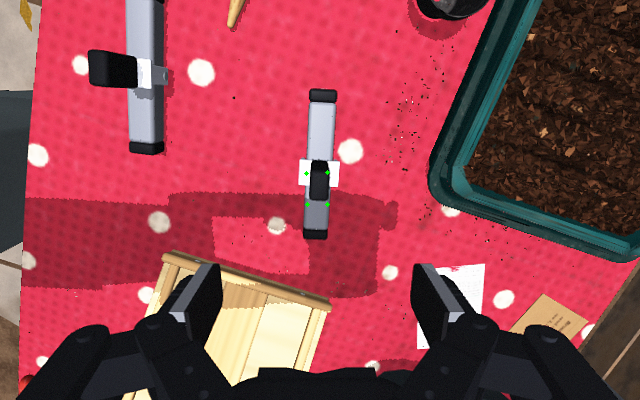

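The wrist view shows bar A running from (323,90) to (315,238), with its tab top near (319,186). That is close to the green prediction.

Run:
```python
from h import *
from station import arm
f=arm.grab_frame("wrist");T=f["extrinsics"]
s=arm.sense();print(s["tool_pos"])
# picture w1 was taken slightly earlier: shift via recomputed bar prediction instead
a=onz(f,(323,90),26);b=onz(f,(315,238),26);t=onz(f,(319,186),87);print(a,b,np.linalg.norm(a-b),(a+b)/2,np.arctan2(*(b-a)[::-1]),t)
a=f["pixels"];c=cv2.resize(a[80:250,270:370],None,fx=3,fy=3,interpolation=cv2.INTER_CUBIC)
cv2.imwrite("pics/w2.png",c[:,:,::-1])
g=(a.astype(int)[...,0]-a.astype(int)[...,1]<40)
for r in (100,110,120,130,140,150,205,215,225,232):
    x=np.where(g[r,295:340])[0]+295; print(r,x.min(),x.max())
x=np.where(g[80:250,319])[0]+80; print(x.min(),x.max())
```

```text
[598.96301282 253.76793998 197.5421136 ]
[579.14998962 338.25878468] [619.52688709 199.58513537] 144.43225007533678 [599.33843835 268.92196002] -1.2874647198131435 [599.32655469 268.17265951]
100 307 333
110 306 332
120 306 332
130 306 331
140 305 331
150 305 339
205 302 326
215 301 326
225 301 325
232 301 324
94 243
```

Run:
```python
from h import *
from station import arm
f=arm.grab_frame("wrist")
a=onz(f,(320.3,93.5),26);b=onz(f,(312,243.5),26);print(a,b,np.linalg.norm(a-b),(a+b)/2,np.arctan2(*(b-a)[::-1]))
g=f["pixels"].astype(int).sum(2)<130
for r in range(160,215,4):
    x=np.where(g[r,295:340])[0]+295; print(r,x.min() if len(x) else 0,x.max() if len(x) else 0,end=' | ')
print(goto(arm.sense(),(598.5,264,70),-1.26+np.pi/2))
```

```text
[576.45923153 330.78699962] [617.17400525 188.76010446] 147.74752704252484 [596.81661839 259.77355204] -1.2916138026447856
160 0 0 | 164 312 326 | 168 311 327 | 172 311 328 | 176 311 328 | 180 311 328 | 184 310 328 | 188 310 328 | 192 310 328 | 196 309 328 | 200 311 327 | 204 0 0 | 208 0 0 | 212 0 0 | (array([0.0119, 0.0044, 0.1281]), np.float64(1.1))
```

Request:
jog_arm(moves="0.085 0.012 0.004 0.03 1.7;0.085 0.012 0.004 0.07 1.7;0.085 0.012 0.004 0.11 1.7;0.085 0.012 0.004 0.135 1.7;0.085 0.012 0.004 0.147 1.7;0.085 0.012 0.004 0.147 1.7;0.0 0.012 0.004 0.147 1.7;0.0 0.012 0.004 0.147 1.7;0.0 0.012 0.004 0.147 1.7;0.0 0.012 0.004 0.147 1.7", newtons=40)

```text
clock: 3.05
tool_pos: [600.1, 262.5, 55.8]
tool_rot: [0.595, 0.804, 0.002, 0.001]
wrist_force: [0.3, -0.6, -0.4]
finger_gap: 38.0
grasp_force: 0.0
```

Request:
jog_arm(moves="0.0 0 0 0 0;0.0 0 0 0 0;0.0 0 0 0 0;0.0 0 0 0 0;0.0 0 0 0 0")

```text
clock: 3.47
tool_pos: [599.2, 262.3, 54.2]
tool_rot: [0.594, 0.804, 0.001, 0.001]
wrist_force: [-0.4, -0.4, 5.3]
finger_gap: 15.4
grasp_force: 43.6
```

Request:
jog_arm(moves="0.0 0 0 -0.02 0;0.0 0 0 -0.05 0;0.0 0 0 -0.08 0;0.0 0 0 -0.11 0;0.0 0 0 -0.14 0;0.0 0 0 -0.16 0;0.0 0 0 -0.17 0;0.0 0 0 -0.17 0;0.0 0 0 -0.17 0;0.0 0 0 -0.17 0")

```text
clock: 4.3
tool_pos: [597.3, 261.7, 219.1]
tool_rot: [0.594, 0.804, -0.002, -0.002]
wrist_force: [-0.8, 0.3, -3.9]
finger_gap: 15.6
grasp_force: 41.9
```

Run:
```python
from h import *
from station import arm
f=arm.grab_frame("scene");g=arm.grab_frame("side");s=arm.sense()
a=cv2.resize(f["pixels"][80:290,150:350],None,fx=2,fy=2);b=cv2.resize(g["pixels"][80:290,180:380],None,fx=2,fy=2)
cv2.imwrite("pics/l1.png",np.hstack([a,b])[:,:,::-1]);print(s["tool_pos"],s["wrist_force"],s["moment"])
```

```text
[597.39784342 261.75800854 219.31280225] [-0.59383695 -0.46064463 -3.16160516] [-0.09315262 -0.03220932  0.00898434]
```

View pics/l1.png

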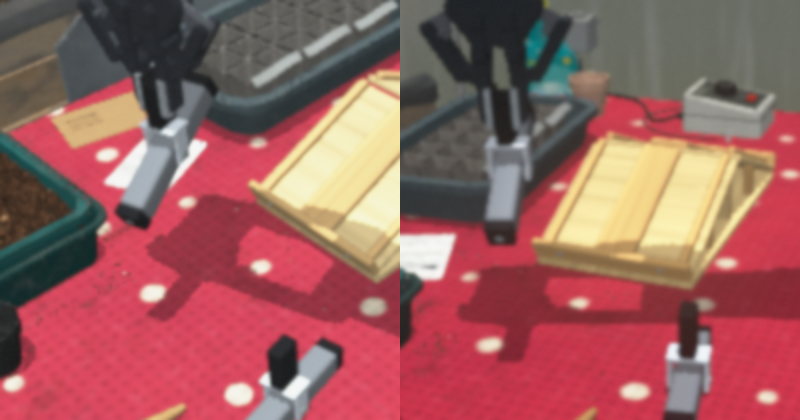

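Run:
```python
from h import *
from station import arm
f=arm.grab_frame("scene");g=arm.grab_frame("side")
P=np.array([597,262,178.]);d=np.array([-.287,.958,0])
for th in(.5,0,-.5):
    n=d*np.cos(th)-np.array([0,0,np.sin(th)])
    for sg in(1,-1):print(th,sg,(proj(f,P+75*sg*n)[0]-[150,80])*2,(proj(g,P+75*sg*n)[0]-[180,80])*2+[400,0])
s=arm.sense()
co,si=np.cos(-.02),np.sin(-.02)
for sx in(50,-50):
    for sy in(90,-90):
        x,y=570+co*sx-si*sy,-61+si*sx+co*sy
        print(sx,sy,round(x),round(y),goto(s,(x,y,219),-.02))
```

```text
0.5 1 [125.74575685 221.75231196] [497.03331442 235.68638865]
0.5 -1 [203.58751391  80.3789065 ] [521.67967153 108.8669067 ]
0 1 [112.39902767 194.72415205] [490.43757027 201.63962888]
0 -1 [212.81791375 108.82987242] [526.53693254 141.05210455]
-0.5 1 [112.42859752 154.01356804] [488.87286558 157.34920853]
-0.5 -1 [210.89153805 145.06627919] [527.53839598 178.3941309 ]
50 90 622 28 (array([-0.2306, -0.0456,  0.0017]), np.float64(18.2))
50 -90 618 -152 (array([-0.4016, -0.1019,  0.002 ]), np.float64(18.2))
-50 90 522 30 (array([-0.1994, -0.1406,  0.0021]), np.float64(18.2))
-50 -90 518 -150 (array([-0.3704, -0.1968,  0.0023]), np.float64(18.2))
```

The picture shows the near (+y) end hanging low, at scene crop (135,213) and side crop (500,237), which matches a dip of +0.5. So I'll use the +y slope, groove x=+50.

Request:
jog_arm(moves="0.0 -0.015 -0.003 0 2;0.0 -0.045 -0.009 0 5;0.0 -0.08 -0.016 0 8;0.0 -0.115 -0.022 0 11;0.0 -0.15 -0.03 0 14;0.0 -0.185 -0.037 0 16;0.0 -0.21 -0.042 0 18;0.0 -0.227 -0.045 0 18.2;0.0 -0.227 -0.045 0 18.2;0.0 -0.227 -0.045 0 18.2")

```text
clock: 5.33
tool_pos: [621.8, 30.2, 222.4]
tool_rot: [0.715, 0.699, -0.0, -0.0]
wrist_force: [0.5, -0.1, -3.2]
finger_gap: 15.2
grasp_force: 41.9
```

Run:
```python
from h import *
from station import arm
s=arm.sense();print(s["tool_pos"],goto(s,(621.9,31,113),-.02),s["wrist_force"])
f=arm.grab_frame("wrist");cv2.imwrite("pics/w3.png",f["pixels"][:,:,::-1])
```

```text
[621.77784157  30.17203158 222.39112095] (array([0.0008, 0.0002, 0.1094]), np.float64(-0.2)) [ 0.45553664 -0.07216562 -3.18693322]
```

View pics/w3.png

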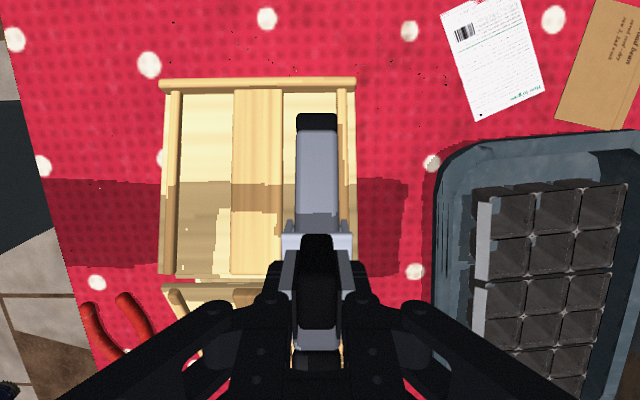

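The wrist view shows the groove floor between columns 283 and 338 (centre about 310), with the bar centred at about 317. I'll measure the stand's x here.

Run:
```python
from h import *
from station import arm
f=arm.grab_frame("wrist")
for z,ps in((36,[(159,85),(355,82)]),(22,[(283,100),(283,120)]),(25+9,[(336,100),(232,95),(283,95)]),(90,[(163,272)])):
    for p in ps: print(z,p,onz(f,p,z).round(1))
print(onz(f,(296,130),130),onz(f,(338,130),130))
```

```text
36 (159, 85) [475.6 123.3]
36 (355, 82) [660.4 121.2]
22 (283, 100) [591.  106.2]
22 (283, 120) [590.1  86.9]
34 (336, 100) [642.7 105.3]
34 (232, 95) [543.8 112.1]
34 (283, 95) [592.4 110.9]
90 (163, 272) [476.5 -44.8]
[609.60085395  87.23612114] [638.67782115  86.64779863]
```

Request:
jog_arm(moves="0.0 0.001 -0.005 0.015 0;0.0 0.002 -0.005 0.04 1;0.0 0.002 -0.005 0.065 1;0.0 0.002 -0.005 0.085 1;0.0 0.002 -0.005 0.097 1;0.0 0.002 -0.005 0.103 1;0.0 0.002 -0.005 0.108 1;0.0 0.002 -0.005 0.11 1;0.0 0.002 -0.005 0.11 1")

```text
clock: 6.18
tool_pos: [617.7, 34.5, 113.9]
tool_rot: [0.72, 0.694, 0.001, 0.0]
wrist_force: [-0.5, 1.3, -1.9]
finger_gap: 15.8
grasp_force: 42.1
```

Run:
```python
from h import *
from station import arm
f=arm.grab_frame("side");c=arm.grab_frame("scene");s=arm.sense();print(s["tool_pos"],s["wrist_force"],s["moment"])
a=cv2.resize(c["pixels"][80:230,260:460],None,fx=2,fy=2);b=cv2.resize(f["pixels"][80:230,220:420],None,fx=2,fy=2)
cv2.imwrite("pics/d1.png",np.hstack([a,b])[:,:,::-1])
```

```text
[617.88184482  34.37537125 114.28157118] [-0.63917724  1.44608744 -2.57210133] [ 0.21549408  0.10534092 -0.00296885]
```

Request:
jog_arm(moves="0.0 0 0 0.003 0;0.0 0 0 0.005 0;0.0 0 0 0.006 0;0.0 0 0 0.006 0;0.0 0 0 0.006 0")

```text
clock: 6.7
tool_pos: [618.5, 33.9, 111.8]
tool_rot: [0.72, 0.694, 0.002, 0.002]
wrist_force: [-3.9, 0.3, 10.2]
finger_gap: 15.6
grasp_force: 43.9
```

Request:
jog_arm(moves="0.0 0 0 -0.001 0;0.0 0 0 -0.002 0;0.06 0 0 -0.002 0;0.06 0 0 -0.002 0;0.06 0 0 -0.002 0;0.06 0 0 -0.002 0;0.06 0 0 -0.01 0;0.06 0 0 -0.04 0;0.07 0 0 -0.08 0;0.085 0 0 -0.11 0")

```text
clock: 7.53
tool_pos: [617.2, 33.9, 219.2]
tool_rot: [0.72, 0.694, 0.0, 0.0]
wrist_force: [1.2, -1.0, 1.6]
finger_gap: 79.9
grasp_force: 0.0
```

Run:
```python
from h import *
from station import arm
c=arm.grab_frame("scene");f=arm.grab_frame("side");s=arm.sense();print(s["tool_pos"],s["wrist_force"])
w=arm.grab_frame("wrist")
a=cv2.resize(c["pixels"][80:230,260:460],(400,300));b=cv2.resize(f["pixels"][80:230,220:420],(400,300))
cv2.imwrite("pics/d2.png",np.vstack([np.hstack([a,b]),np.hstack([cv2.resize(w["pixels"],(400,250))]*2)])[:,:,::-1])
print(goto(s,(413.5,296,210),-1.32+np.pi/2))
```

```text
[620.2302287   33.85450748 225.61710109] [0.74733697 0.94390797 1.88179884]
(array([ 0.2542, -0.2166,  0.0124]), np.float64(-16.5))
```

View pics/d2.png

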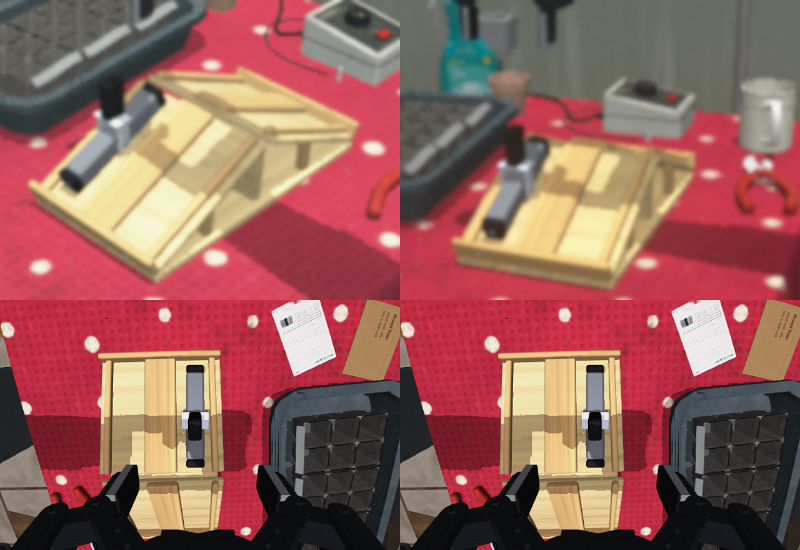

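Logger A lies flat in the +x/+y groove: bar from (195,365) to (195,467) in the wrist tile, heavy end at the foot. Now logger B.

Run:
```python
from h import *
from station import arm
f=arm.grab_frame("wrist");a=f["pixels"].astype(int)
grey=(abs(a[...,0]-a[...,2])<35)
for r in(130,150,220,235):
    x=np.where(grey[r,285:345])[0]+285; print(r,x.min(),x.max())
# lower end top edge z~ 56-75*sin.42+26*cos.42 ; upper end
lo,hi=onz(f,(312,104),49),onz(f,(312,267),110); print(lo,hi,(lo+hi)/2)
print(arm.sense()["tool_pos"])
```

```text
130 300 328
150 300 328
220 300 329
235 300 329
[620.0389004  104.81707367] [614.92888198 -27.70789333] [617.48389119  38.55459017]
[617.74974332  33.92382941 218.79339827]
```

Request:
jog_arm(moves="0.085 0.254 -0.217 0.012 -16.5;0.085 0.254 -0.217 0.012 -16.5;0.085 0.254 -0.217 0.012 -16.5;0.085 0.254 -0.217 0.012 -16.5;0.085 0.254 -0.217 0.012 -16.5;0.085 0.254 -0.217 0.012 -16.5;0.085 0.254 -0.217 0.012 -16.5;0.085 0.254 -0.217 0.012 -16.5;0.085 0.254 -0.217 0.012 -16.5;0.085 0.254 -0.217 0.012 -16.5")

```text
clock: 8.57
tool_pos: [407.4, 297.0, 202.8]
tool_rot: [0.611, 0.791, -0.002, -0.001]
wrist_force: [-0.8, -0.1, 0.7]
finger_gap: 84.9
grasp_force: 0.0
```

Request:
jog_arm(moves="0.085 0 0 0 0;0.085 0 0 0 0;0.085 0 0 0 0")

```text
clock: 8.82
tool_pos: [410.6, 294.7, 204.2]
tool_rot: [0.614, 0.789, -0.001, -0.0]
wrist_force: [0.6, -0.4, -0.1]
finger_gap: 84.9
grasp_force: 0.0
```

Run:
```python
from h import *
from station import arm
f=arm.grab_frame("wrist");s=arm.sense();print(s["tool_pos"],s["tool_rot"],s["joint_velocities"].round(2))
c0=proj(f,(413.5,296,26))[0];print(c0)
a=f["pixels"].astype(int);m=((a[...,0]-a[...,1]<40)&(a[...,0]-a[...,2]<40)).astype(np.uint8)
n,L,st,ce=cv2.connectedComponentsWithStats(m)
k=L[int(c0[1]),int(c0[0])];print(k,st[k],ce[k])
x0,y0,w,h,_=st[k]
for r in list(range(y0,y0+h,6))+[y0+h-1]:
    x=np.where(L[r]==k)[0]; d=np.where((a[r].sum(1)<130)&(L[r]==k))[0]
    print(r,x.min(),x.max(),(d.min(),d.max()) if len(d) else '',end=' | ')
```

```text
[410.60982279 294.74766007 204.3371438 ] [ 6.14264000e-01  7.89100476e-01 -4.19834678e-04  2.25253598e-05] [ 0. -0. -0.  0.  0.  0.]
[318.98515112 177.52111827]
91 [ 302  100   39  146 4028] [321.06504469 172.03773585]
100 313 328 (np.int64(313), np.int64(322)) | 106 311 337 (np.int64(311), np.int64(337)) | 112 312 336 (np.int64(314), np.int64(336)) | 118 311 336  | 124 311 336  | 130 310 336  | 136 310 335  | 142 310 335  | 148 310 335  | 154 309 334  | 160 309 334  | 166 309 333  | 172 302 340 (np.int64(314), np.int64(328)) | 178 302 340 (np.int64(314), np.int64(330)) | 184 302 340 (np.int64(313), np.int64(330)) | 190 302 339 (np.int64(313), np.int64(330)) | 196 308 332 (np.int64(313), np.int64(331)) | 202 307 331 (np.int64(312), np.int64(330)) | 208 307 331 (np.int64(313), np.int64(329)) | 214 307 331  | 220 307 330  | 226 307 330  | 232 307 330  | 238 306 329 (np.int64(306), np.int64(329)) | 244 307 328 (np.int64(307), np.int64(328)) | 245 316 328 (np.int64(316), np.int64(328)) |
```

Run:
```python
from h import *
from station import arm
f=arm.grab_frame("wrist");s=arm.sense()
a=onz(f,(324,99.5),26);b=onz(f,(317.5,246),26);c=(a+b)/2;th=np.arctan2(*(b-a)[::-1]);print(np.linalg.norm(a-b),c,th)
t=onz(f,(321.5,211),87);u=(b-a)/np.linalg.norm(b-a);print("tab top centre",t-13*u, "bar-frame offset",(t-13*u-c)@u,"lateral",(t-c)@[-u[1],u[0]])
p=c+u*((t-13*u-c)@u)*55/74; print(p,goto(s,(*p,51),th+np.pi/2))
```

```text
148.53245261314012 [415.13783401 296.25952635] -1.3609819786726272
tab top centre [415.87702038 296.16076559] bar-frame offset 0.2505513981849068 lateral 0.7024059960584181
[415.17661973 296.07738961] (array([1.000e-04, 4.800e-03, 1.535e-01]), np.float64(2.2))
```

Request:
jog_arm(moves="0.085 0 0.005 0.03 2.2;0.085 0 0.005 0.07 2.2;0.085 0 0.005 0.11 2.2;0.085 0 0.005 0.14 2.2;0.085 0 0.005 0.153 2.2;0.085 0 0.005 0.153 2.2;0.0 0 0.005 0.153 2.2;0.0 0 0.005 0.153 2.2;0.0 0 0.005 0.153 2.2;0.0 0 0.005 0.153 2.2")

```text
clock: 9.75
tool_pos: [416.0, 297.8, 53.9]
tool_rot: [0.628, 0.778, 0.002, 0.001]
wrist_force: [0.5, 0.3, 0.7]
finger_gap: 38.2
grasp_force: 0.0
```

Request:
jog_arm(moves="0.0 0 0 0 0;0.0 0 0 0 0;0.0 0 0 0 0;0.0 0 0 0 0;0.0 0 0 0 0")

```text
clock: 10.17
tool_pos: [415.0, 297.5, 52.9]
tool_rot: [0.628, 0.778, 0.001, 0.0]
wrist_force: [-2.1, -0.9, 5.0]
finger_gap: 15.6
grasp_force: 44.4
```

Request:
jog_arm(moves="0.0 0 0 -0.02 0;0.0 0 0 -0.05 0;0.0 0 0 -0.08 0;0.0 0 0 -0.11 0;0.0 0 0 -0.14 0;0.0 0 0 -0.16 0;0.0 0 0 -0.17 0;0.0 0 0 -0.17 0;0.0 0 0 -0.17 0;0.0 0 0 -0.17 0")

```text
clock: 11.0
tool_pos: [413.5, 296.7, 218.9]
tool_rot: [0.628, 0.778, -0.002, -0.001]
wrist_force: [-0.7, -0.8, -3.7]
finger_gap: 15.1
grasp_force: 43.0
```

Run:
```python
from h import *
from station import arm
f=arm.grab_frame("wrist");s=arm.sense();print(s["tool_pos"],s["wrist_force"],s["moment"],s["finger_gap"])
# near end (tool +x side) edge of bar in the wrist view against red cloth; predictions for three tilts
P=np.array([*s["tool_pos"][:2],s["tool_pos"][2]-41]);th=-1.361;d=-np.array([np.cos(th),np.sin(th),0]);z=np.array([0,0,1.])
a=f["pixels"].astype(int);cx=320
m=(a[...,0]-a[...,1]<40)
for t in(.5,0,-.5):
    n=d*np.cos(t)-z*np.sin(t);k=d*np.sin(t)+z*np.cos(t)
    print(t,proj(f,np.array([P+75*n+13*k,P+75*n-13*k])).round(0).tolist())
for r in range(0,300,15):
    x=np.where(m[r,270:370])[0]+270
    print(r,(x.min(),x.max(),len(x)) if len(x) else '',end=' | ')
```

```text
[413.49904649 296.59627728 218.82306277] [ 0.38268478  0.47575497 -3.10646567] [0.09124372 0.02129463 0.03026591] 15.649748647238539
0.5 [[316.0, 106.0], [316.0, 124.0]]
0 [[315.0, 103.0], [316.0, 102.0]]
-0.5 [[315.0, 144.0], [315.0, 110.0]]
0 (np.int64(270), np.int64(308), 34) | 15 (np.int64(270), np.int64(309), 23) | 30 (np.int64(271), np.int64(303), 28) | 45 (np.int64(368), np.int64(368), 1) | 60  | 75  | 90  | 105  | 120 (np.int64(290), np.int64(342), 53) | 135 (np.int64(287), np.int64(345), 59) | 150 (np.int64(286), np.int64(346), 61) | 165 (np.int64(288), np.int64(369), 76) | 180 (np.int64(289), np.int64(344), 56) | 195 (np.int64(290), np.int64(343), 54) | 210 (np.int64(291), np.int64(341), 51) | 225 (np.int64(285), np.int64(347), 63) | 240 (np.int64(280), np.int64(352), 73) | 255 (np.int64(281), np.int64(351), 71) | 270 (np.int64(270), np.int64(365), 96) | 285 (np.int64(270), np.int64(369), 100) |
```

The moment about x has reversed sign (+0.09, against -0.09 for A). The near end also looks wider, about 60 px against 42 px, with its edge near row 144, which matches a dip of -0.5. So B's heavy end points to -y, and I'll use the -y slope, groove x=-50.

Run:
```python
from h import *
from station import arm
print(goto(arm.sense(),(516,-153.5,235),-.015))
```

```text
(array([-0.4616,  0.0054, -0.0155]), np.float64(13.0))
```

Request:
jog_arm(moves="0.0 -0.015 0 -0.015 1;0.0 -0.045 0.001 -0.016 2;0.0 -0.08 0.001 -0.016 4;0.0 -0.115 0.001 -0.016 6;0.0 -0.15 0.002 -0.016 8;0.0 -0.185 0.002 -0.016 9;0.0 -0.22 0.003 -0.016 10;0.0 -0.255 0.003 -0.016 11;0.0 -0.29 0.004 -0.016 12;0.0 -0.325 0.004 -0.016 13")

```text
clock: 11.88
tool_pos: [486.2, -21.3, 235.7]
tool_rot: [0.713, 0.702, -0.001, -0.001]
wrist_force: [0.8, 0.5, -3.3]
finger_gap: 15.4
grasp_force: 42.9
```

Run:
```python
from h import *
from station import arm
s=arm.sense();print(s["tool_pos"],s["wrist_force"],goto(s,(516,-153.5,235),-.015))
```

```text
[486.19666871 -21.27073951 235.67508833] [ 0.77024102  0.53906947 -3.29823002] (array([-0.1317,  0.0319,  0.0005]), np.float64(-0.0))
```

Request:
jog_arm(moves="0.0 -0.03 0.008 0 0;0.0 -0.06 0.016 0 0;0.0 -0.09 0.023 0 0;0.0 -0.115 0.028 0 0;0.0 -0.128 0.031 0 0;0.0 -0.132 0.032 0 0;0.0 -0.132 0.032 0 0;0.0 -0.132 0.032 0 0;0.0 -0.132 0.032 0 0")

```text
clock: 12.63
tool_pos: [516.7, -150.6, 237.6]
tool_rot: [0.712, 0.702, 0.0, -0.0]
wrist_force: [0.1, -0.5, -2.4]
finger_gap: 15.8
grasp_force: 42.9
```

Run:
```python
from h import *
from station import arm
s=arm.sense();print(s["tool_pos"],s["wrist_force"],goto(s,(516,-153.5,115),-.015))
f=arm.grab_frame("scene");h=cv2.resize(f["pixels"],None,fx=1,fy=1)
cv2.imwrite("pics/x.png",h[:,:,::-1])
w=arm.grab_frame("wrist");a=w["pixels"].astype(int)
# edges of the mid strip / grooves on the +y slope and lip, by profile along world x at given y
for y,z in((100,34),(60,50),(20,68)):
    xs=np.arange(460,680,4);u=proj(w,np.array([(x,y,z) for x in xs]))
    print(y,u[0].round(),u[-1].round());print(' '.join(str(a[int(v[1]),int(v[0])].sum()//3) if 0<=v[0]<640 and 0<=v[1]<400 else '-' for v in u))
```

```text
[ 516.73500143 -150.59440671  237.60416283] [ 0.14318755 -0.51819894 -2.42656506] (array([-0.003 , -0.0006,  0.1226]), np.float64(0.1))
100 [ 247. -108.] [ 494. -108.]
- - - - - - - - - - - - - - - - - - - - - - - - - - - - - - - - - - - - - - - - - - - - - - - - - - - - - - -
60 [245. -65.] [498. -65.]
- - - - - - - - - - - - - - - - - - - - - - - - - - - - - - - - - - - - - - - - - - - - - - - - - - - - - - -
20 [244. -19.] [504. -20.]
- - - - - - - - - - - - - - - - - - - - - - - - - - - - - - - - - - - - - - - - - - - - - - - - - - - - - - -
```

Run:
```python
from h import *
from station import arm
w=arm.grab_frame("wrist");a=w["pixels"].astype(int)
for y,z in((-10,82),(-40,95),(-85,95),(-110,83),(-130,74)):
    xs=np.arange(460,680,4);u=proj(w,np.array([(x,y,z) for x in xs]))
    print(y,u[0].round(),u[-1].round());print(' '.join(f"{x}:{a[int(v[1]),int(v[0])][1]}" if 0<=v[0]<640 and 0<=v[1]<400 else '-' for x,v in zip(xs,u)))
```

```text
-10 [243.  16.] [508.  16.]
460:52 464:55 468:61 472:51 476:231 480:183 484:227 488:192 492:233 496:231 500:232 504:232 508:231 512:232 516:233 520:232 524:230 528:232 532:229 536:232 540:233 544:190 548:211 552:217 556:213 560:220 564:215 568:215 572:220 576:221 580:218 584:235 588:208 592:232 596:232 600:233 604:25 608:50 612:109 616:158 620:158 624:158 628:160 632:156 636:136 640:83 644:208 648:226 652:237 656:54 660:48 664:46 668:49 672:43 676:43
-40 [242.  54.] [512.  53.]
460:58 464:57 468:63 472:193 476:236 480:175 484:225 488:169 492:233 496:232 500:233 504:233 508:233 512:232 516:232 520:232 524:233 528:233 532:233 536:233 540:237 544:198 548:217 552:219 556:225 560:224 564:221 568:218 572:219 576:222 580:214 584:234 588:193 592:236 596:235 600:235 604:123 608:56 612:16 616:10 620:5 624:4 628:241 632:236 636:239 640:81 644:203 648:223 652:236 656:48 660:53 664:49 668:51 672:48 676:48
-85 [246. 112.] [504. 110.]
460:59 464:52 468:54 472:45 476:241 480:162 484:217 488:178 492:241 496:241 500:240 504:239 508:240 512:239 516:240 520:239 524:240 528:240 532:238 536:238 540:102 54
[... 450 characters left out ...]
 548:134 552:208 556:209 560:197 564:204 568:208 572:215 576:197 580:221 584:226 588:229 592:226 596:227 600:226 604:224 608:223 612:221 616:224 620:224 624:220 628:224 632:222 636:95 640:203 644:217 648:187 652:215 656:49 660:47 664:45 668:55 672:44 676:47
-130 [254. 161.] [485. 159.]
460:37 464:39 468:61 472:85 476:173 480:141 484:152 488:92 492:23 496:24 500:21 504:19 508:17 512:21 516:20 520:24 524:24 528:20 532:23 536:26 540:17 544:20 548:165 552:206 556:209 560:196 564:202 568:212 572:218 576:195 580:224 584:227 588:233 592:232 596:233 600:232 604:231 608:231 612:231 616:231 620:232 624:231 628:232 632:231 636:53 640:192 644:213 648:227 652:213 656:56 660:49 664:49 668:54 672:62 676:52
```

Request:
jog_arm(moves="0.0 -0.001 -0.001 0.015 0;0.0 -0.003 -0.002 0.045 0;0.0 -0.003 -0.002 0.075 0;0.0 -0.003 -0.002 0.098 0;0.0 -0.003 -0.002 0.11 0;0.0 -0.003 -0.002 0.116 0;0.0 -0.003 -0.002 0.121 0;0.0 -0.003 -0.002 0.124 0;0.0 -0.003 -0.002 0.124 0")

```text
clock: 13.53
tool_pos: [515.7, -155.4, 114.9]
tool_rot: [0.712, 0.702, 0.0, 0.001]
wrist_force: [0.4, -0.5, -3.2]
finger_gap: 15.7
grasp_force: 42.9
```

Request:
jog_arm(moves="0.0 0 0 0.002 0;0.0 0 0 0.004 0;0.0 0 0 0.004 0;0.0 0 0 0.004 0")

```text
clock: 13.87
tool_pos: [515.6, -155.5, 110.7]
tool_rot: [0.712, 0.702, 0.0, 0.001]
wrist_force: [0.2, 0.6, -1.2]
finger_gap: 15.5
grasp_force: 43.1
```

Request:
jog_arm(moves="0.0 0 0 0.002 0;0.0 0 0 0.004 0;0.0 0 0 0.004 0;0.0 0 0 0.004 0")

```text
clock: 14.2
tool_pos: [515.0, -155.2, 105.7]
tool_rot: [0.712, 0.702, 0.0, 0.0]
wrist_force: [0.2, 0.1, -1.0]
finger_gap: 15.4
grasp_force: 43.2
```

Request:
jog_arm(moves="0.0 0 0 0.001 0;0.0 0 0 0.002 0;0.0 0 0 0.003 0;0.0 0 0 0.003 0;0.0 0 0 0.003 0")

```text
clock: 14.62
tool_pos: [515.5, -155.7, 105.4]
tool_rot: [0.712, 0.702, 0.0, 0.001]
wrist_force: [-1.9, 1.6, 8.3]
finger_gap: 15.6
grasp_force: 44.5
```

Seated (+8 N). Release and retreat.

Request:
jog_arm(moves="0.0 0 0 -0.001 0;0.0 0 0 -0.002 0;0.06 0 0 -0.002 0;0.06 0 0 -0.002 0;0.06 0 0 -0.002 0;0.06 0 0 -0.002 0;0.06 0 0 -0.01 0;0.06 0 0 -0.04 0;0.07 0 0 -0.08 0;0.085 0 0 -0.115 0")

```text
clock: 15.45
tool_pos: [514.5, -154.9, 219.3]
tool_rot: [0.712, 0.702, -0.0, -0.0]
wrist_force: [1.4, -1.3, -0.0]
finger_gap: 80.1
grasp_force: 0.0
```

Request:
jog_arm(moves="0.085 0 0 0 0;0.085 0 0 0 0;0.085 0 0 0 0;0.085 0 0 0 0")

```text
clock: 15.78
tool_pos: [514.1, -154.8, 216.2]
tool_rot: [0.712, 0.702, -0.001, -0.001]
wrist_force: [-0.4, 0.4, -0.6]
finger_gap: 85.2
grasp_force: 0.0
```

Run:
```python
from h import *
from station import arm
s=arm.sense();print(s["tool_pos"],s["wrist_force"])
w=arm.grab_frame("wrist");a=w["pixels"].astype(int)
cv2.imwrite("pics/e.png",w["pixels"][:,:,::-1])
def prof(name,pts,lab):
    u=proj(w,pts);print(name,' '.join(f"{l}:{a[int(v[1]),int(v[0])].tolist()}" if 0<=v[0]<640 and 0<=v[1]<400 else '-' for l,v in zip(lab,u)))
# across the bar at the upper half on its top face, then along the bar
for y in(-110,-122):
    z=56+13*0+ (y+150.5)*np.tan(.42)+26/np.cos(.42)
    xs=np.arange(492,542,3);prof(f"across y={y}",np.array([(x,y,z) for x in xs]),xs)
# along the bar: top-face plane, y measured for plane points
ys=np.arange(-130,-50,4);prof("along",np.array([(515,y,56+(y+150.5)*np.tan(.42)+26/np.cos(.42)) for y in ys]),ys)
```

```text
[ 514.14026039 -154.77678534  216.23683022] [-0.42106696  0.42499202 -0.60420498]
across y=-110 492:[195, 166, 115] 495:[241, 221, 166] 498:[239, 220, 164] 501:[239, 221, 165] 504:[237, 208, 153] 507:[117, 120, 134] 510:[127, 132, 145] 513:[129, 132, 145] 516:[130, 133, 146] 519:[129, 132, 146] 522:[128, 130, 145] 525:[129, 134, 146] 528:[86, 91, 103] 531:[203, 173, 127] 534:[237, 215, 162] 537:[237, 210, 157] 540:[211, 167, 112]
across y=-122 492:[176, 152, 110] 495:[175, 149, 107] 498:[176, 151, 109] 501:[172, 147, 105] 504:[217, 188, 135] 507:[121, 127, 137] 510:[131, 133, 148] 513:[130, 132, 147] 516:[129, 132, 146] 519:[130, 132, 147] 522:[128, 132, 146] 525:[128, 131, 145] 528:[104, 106, 118] 531:[241, 221, 166] 534:[237, 215, 162] 537:[182, 155, 109] 540:[208, 164, 109]
along -130:[94, 97, 108] -126:[128, 130, 145] -122:[128, 130, 146] -118:[128, 130, 146] -114:[131, 136, 148] -110:[127, 132, 143] -106:[132, 138, 151] -102:[15, 17, 19] -98:[16, 18, 20] -94:[29, 29, 32] -90:[10, 15, 16] -86:[80, 84, 91] -82:[247, 228, 172] -78:[234, 208, 155] -74:[238, 217, 161] -70:[240, 222, 165] -66:[241, 225, 170] -62:[243, 234, 181] -58:[241, 228, 177] -54:[121, 103, 72]
```

B measures as seated: centre x about 517 against groove 515, stand y about -85. A is at stand y about +88. Both are inside tolerance, so I'm handing in.

```bash
python3 -c "
from station import arm
print(arm.hand_in())"
```

```text
the job is handed in; nothing more can be done
None
```

I laid both loggers in grooves of the stand, heavy ends down, released both and handed the job in at about 16 s on the robot clock; the hand-in call did not return a verdict. The first bar looked flat in the last picture. I judged the second only by contact force and image measurements, because my ten picture views were used up.

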